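Lay a guitar neck blank down against the fence

TASK

The maple neck blank stands on end on the plywood jig board: by pushing only, tip it over so that it lies flat on the board with its dark rosewood face up, and then push it across until its long side sits flush against the aluminium fence. Never pick it up, and leave the glue bottle, offcut, screwdriver and brass weight where they are.

Things in the scene. Friction and masses are not known exactly. Their poses are not given: they have to be found in the camera images.
- jig: fixed plywood board, 255 x 400 x 18 mm (x by y by z), on the bench with an aluminium fence along its far edge. Origin on the bench surface under the board; the board spans x from -140 to +115 mm and y from -200 to +200 mm, its top is at z = 18 mm. Own x points across the board to the fence, y along the fence.
- fence (a point): middle of the fence's working face (the face that looks to the jig's -x), at the level of the board's top: 90 mm along +x from the jig's origin, z = 18 mm, axes as the jig's. The fence is straight and fixed, 400 mm long (y from -200 to +200 mm), 25 mm high above the board and 22 mm thick behind this face.
- blank: loose block of pale maple, 140 long, 56 wide, 36 mm thick, 0.15 to 0.3 kg, one 140 x 56 face dark brown rosewood; starts standing on end on the board. Origin: centre of the end it stands on; own x points out of the rosewood face (at x = +18 mm; maple back at -18), y across the width (+-28 mm), z along the length (0 to 140 mm, up at the start).
- blank_center (a point): centre of the blank, 70 mm along its z from its origin; axes as the blank's. At the start it is at least 100 mm from the fence face, and the rosewood face looks along the jig's -y within 0.35 rad. Dry wood on wood: the blank topples easily when pushed near its top and slides under a few newtons when pushed low.
- glue: loose glue bottle with a red cap, 44 mm across, 115 mm tall, standing on the bench beside the board; origin at the centre of its underside. Leave it alone.
- offcut: loose maple offcut, 50 x 40 x 60 mm tall, on the bench beside the board; origin at the centre of its underside. Leave it alone.
- screwdriver: loose screwdriver lying on the bench beside the board, along its own x, handle to -x; under 240 mm long. Leave it alone.
- weight: loose brass weight with a knob, 48 mm across, 65 mm tall, on the bench beside the board; origin at the centre of its underside. Leave it alone.
Things that resemble listed ones, but are neither listed nor needed, are in the scene too. Leave any pink or purple look-alike of the blank alone.

How it is judged (in metres and radians):
On the way, in this order (a step that is already met when the one before it is completed fails the run):
1. the blank lies flat on the board, rosewood face up (angle between blank's own x axis and vertical below 0.12 rad and height (world z) of blank_center between 0.028 and 0.045 m and linear speed of blank below 0.05 m/s), for 0.2 s.
2. its long side is flush against the fence (angle between blank's own x axis and vertical below 0.12 rad and height (world z) of blank_center between 0.028 and 0.045 m and x of blank_center in the frame of fence between -0.032 and -0.024 m and angle between the z axis of blank and the y axis of fence, either way round below 0.05 rad and y of blank_center in the frame of fence between -0.13 and 0.13 m), for 0.2 s.
At the end, for the whole second after the job is handed in: The blank rests flat on the board with the rosewood face up (within 0.12 rad), its centre no more than 32 mm from the fence face (28 mm is touching), its length parallel to the fence within 0.05 rad and its whole length beside the fence (centre within 130 mm of the fence's middle) (all of step 2 and linear speed of blank below 0.02 m/s).
It fails at once if the blank is lifted off the board (centre above 105 mm over the bench, or above 72 mm while lying) (height (world z) of blank_center above 0.105 m or (angle between blank's own z axis and vertical above 1.3 rad and height (world z) of blank_center above 0.072 m)).
It fails at once if the glue is moved more than 15 mm (distance of glue from where it was at the start of the episode above 0.015 m).
It fails at once if the offcut is moved more than 15 mm (distance of offcut from where it was at the start of the episode above 0.015 m).
It fails at once if the screwdriver is moved more than 15 mm (distance of screwdriver from where it was at the start of the episode above 0.015 m).
It fails at once if the weight is moved more than 15 mm (distance of weight from where it was at the start of the episode above 0.015 m).
It also fails if it takes over 40 s, if anything falls off the work surface, if the arm or the gripper's body presses on something with over 40 N, if the wrist force passes 120 N, or if a joint passes its speed limit or range.

ROBOT

A 6-joint arm with a two-finger parallel gripper is mounted at the origin on the work surface. World frame = base frame: x ahead of the robot, y to its left, z up, the work surface at z = 0. Lengths are in mm, angles in degrees, forces in N, time in s.
With the tool pointing down it reaches from about 300 to 850 mm from the base axis. Payload 4.2 kg.
Tool frame: the origin (TCP) lies between the finger pads; the fingertips stand 14 mm ahead of it and the grasp point (between the pads) lies 5 mm behind it (env.finger_overhang is the distance from the TCP to the fingertips, in mm); z points along the fingers, y is the line along which they close (so a half turn about z gives the same grasp; the last joint's range is limited). The gripper opens to 91 mm and grips with 3 to 60 N. Pads are 32 mm wide; open, the fingers measure 118 mm over their backs; the gripper's body (76 mm by 178 mm) begins 60 mm behind the grasp point.
Start: joints at [62.853, 18.312, 89.639, -0, 72.044, -1.146], TCP at [252.075, 516.817, 227.976] pointing down, gripper open.
Joint ranges: [-177.97, 177.97], [-48.28, 115.42], [12.27, 149.76], [-77.06, 257.06], [2.81, 150.46], [-146.56, 146.56]. Speed limits (degrees/s): [147.25, 147.25, 180, 180, 180, 180].

INTERFACE

Orientations are given as [roll, pitch, yaw] about the fixed x, y, z axes, in that order (R = Rz(yaw) Ry(pitch) Rx(roll)).
In Python, from workcell import status, cams, env, finder gives the robot as it stands.
- The arm moves only by the tool apply_moves, never from a script. Its argument "increments" is a list of rows, each a list of 7 numbers: the opening, from -1 (shut) to 1 (fully open), then the shift along the world's x, y, z in m, then the turn, a rotation vector about the world's x, y, z in degrees. In form: [[gripper, x, y, z, ax, ay, az], ...]. A call has 1 to 5 rows; each row shifts and turns the commanded pose from where the row before left it; what a row does not reach is not made up. A row lasts 1/12 s, in which the tool goes at most 41.7 mm and 7.16 degrees, less where a joint would pass 70% of its speed; a pose out of reach is approached as far as the arm can. A call with a gripper value outside its range is refused whole. The fingers move at their own pace and stop on an object; "newtons" is the grip in N (left out, the last holds). Time passes only in rows, so rows that do not move let the fingers close. It gives the time, the measured TCP pose, the force, the opening and the grip force at its end, in the units of the state.
- status.state(): the state, without advancing time (a new reading comes with each control period).
- cams.grab_frame(name): name is "scene" or "top"; returns a dict with "color" (420x560x3 uint8, red, green, blue), "intrinsics" (3x3 intrinsics, pixels), "R" (3x3) and "t" (3): a world point X has camera coordinates R X + t. Camera axes: x right, y down, z forward; pixel columns grow to the right and rows downward; lengths in mm; the calibration is good to about 2 mm. A picture is of the moment at which its call begins. There is no depth.
- env.job_done(): hands the job in; it is judged then, once.
Trained networks look in the newest picture that a camera, given by its name, has taken for a name from the list of things; names that differ only in an ending like _2 or _b are one class to them, and where a whole thing is asked for, a point or a joint stands for the part that bears it (a point fixed in the world has none). Each returns a list of dicts, best first, with "score" (0 to 1); they miss things now and then, are a little off and sometimes report something else, mostly with a low value. They report only what shows in the picture. A call takes as long as a camera call. They do not tell look-alikes from the thing itself.
- finder.boxes_of(query, camera): "rect" ([left, top, width, height] in pixels, round what is visible of it).
- finder.trace(query, camera): "pixels" (420x560 bool, what is visible of it) and "rect" ([left, top, width, height] in pixels, round what is visible of it).
The state is a dict: "time_s": time; "qpos": joint angles; "qvel": joint speeds; "effort": joint torques, N m; "ee_pos": TCP position; "ee_rot": TCP orientation; "force": force on the tool from outside, world axes, zero at the start; "torque": the same for the moment, N m; "gripper_width": finger opening in mm; "gripper_force": force on a finger pad.
Only numpy, scipy, OpenCV 4.12 (cv2) and the standard library are available. Lean on these libraries where they do the work, as an engineer would, in place of code of your own. Each camera call takes 0.05 s, during which the arm holds its last target. There are 200 camera calls.

## Working session

There is one attempt and no reset: what is moved stays moved. The work goes in short steps, Python scripts to look and compute and a tool call to move; the robot and the scene stay as the last step left them, time stands still between calls to the robot, and variables do not carry over. Pictures are saved under pics/ and viewed, at most 10 in all, crops included, and the job is handed in when it is done.

Besides the shell and the picture viewer there is one more tool, called after ">>>" in YAML: its name, and indented under it one key for each argument. apply_moves: Moves the arm, as the interface text tells. Its arguments: {"type":"object","properties":{"increments":{"type":"array","items":{"type":"array","items":{"type":"number"}}},"newtons":{"type":"number"}},"required":["increments"]}

```bash
mkdir -p pics; cat > h.py <<'E'
import numpy as np,cv2
from workcell import status,cams,env,finder
def ray(f,uv,z):
    K,R,t=np.array(f["intrinsics"]),np.array(f["R"]),np.array(f["t"])
    d=R.T@np.linalg.solve(K,[uv[0],uv[1],1]); c=-R.T@t
    return c+d*(z-c[2])/d[2]
def proj(f,X):
    p=np.array(f["intrinsics"])@(np.array(f["R"])@np.array(X)+np.array(f["t"])); return p[:2]/p[2]
E
python3 - <<'E'
from h import *
ims=[]
for n in("scene","top"):
    f=cams.grab_frame(n);im=f["color"][:,:,::-1].copy();ims.append(im)
    print(n,"cam",(-np.array(f["R"]).T@np.array(f["t"])).round())
    for q in("blank","jig","glue","offcut","screwdriver","weight"):
        for b in finder.boxes_of(q,n)[:3]: print(q,np.round(b["rect"]),round(b["score"],2))
    cv2.imwrite(f"pics/{n}0.png",im)
print(status.state())
E
```

```text
scene cam [1252.  -37.  878.]
blank [229. 162.  35.  70.] 0.98
blank [102. 205.  54.  74.] 0.88
blank [182. 268.  34.  70.] 0.75
jig [187. 141. 222. 146.] 0.9
glue [175. 233.  24.  42.] 0.88
offcut [150. 194.  31.  40.] 0.95
offcut [174. 232.  26.  42.] 0.72
screwdriver [356. 109.  36.  55.] 0.87
weight [408. 176.  22.  28.] 0.68
top cam [413.  17. 941.]
blank [395. 171.  44.  40.] 0.91
blank [345. 105.  28.  45.] 0.87
blank [307. 206.  28.  35.] 0.57
jig [175. 164. 197. 164.] 0.88
glue [357. 166.  22.  28.] 0.95
offcut [381. 226.  27.  27.] 0.6
screwdriver [178. 284.  19.  88.] 0.78
weight [147. 238.  24.  22.] 0.73
{'time_s': 0.7, 'qpos': array([ 6.28555963e+01,  1.83117277e+01,  8.96382408e+01,  1.13925398e-03,
        7.20430490e+01, -1.14443218e+00]), 'qvel': array([ 0.05342591,  0.04738587, -0.11141788,  0.01595079,  0.02131022,
        0.01228775]), 'effort': array([-6.10349753e-05, -4.12226629e+01, -2.32199174e+01,  7.24974554e-02,
        3.75935482e-02,  1.94209048e-05]), 'ee_pos': array([252.05580122, 516.84000297, 227.9828093 ]), 'ee_rot': array([ 1.79992997e+02, -9.44125008e-04,  1.53999677e+02]), 'force': array([ 0.05499236,  0.54226306, -0.38503408]), 'torque': array([-0.00263035,  0.02280908,  0.01408173]), 'gripper_force': 0.0, 'gripper_width': 91.25719096971783}
```

View pics/scene0.png

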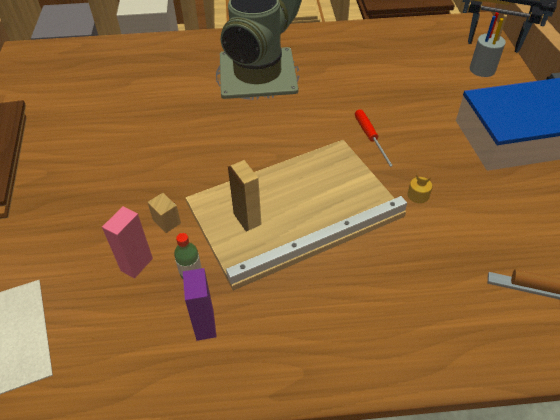

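View pics/top0.png

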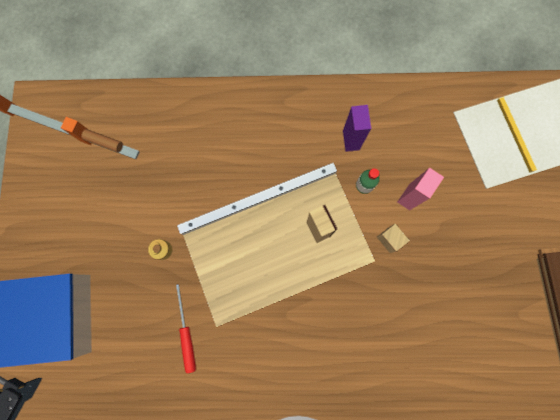

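The top view has +x up and +y left. The fence is the far edge, from (180,230) to (335,168), and the blank is at about (321,222) with its dark face to the right (-y). The real blank is box [307,206]; the pink and purple ones are look-alikes. I'll measure the jig and blank from both views.

```bash
cat > m.py <<'E'
from h import *
from scipy.optimize import least_squares
# masks: blank -> fit silhouette convex hull of a box
def box_pts(L,o,yaw):
    c,s=np.cos(yaw),np.sin(yaw);R=np.array([[c,-s,0],[s,c,0],[0,0,1]])
    return [np.array(o)+R@np.array(p) for p in L]
import itertools
B=list(itertools.product((-18,18),(-28,28),(0,140)))
J=list(itertools.product((-140,115),(-200,200),(0,18)))+list(itertools.product((90,112),(-200,200),(18,43)))
def hull(f,P): return cv2.convexHull(np.array([proj(f,p) for p in P],np.float32))
E
python3 - <<'E'
from m import *
F={};M={}
for n in("scene","top"):
    F[n]=cams.grab_frame(n)
    for q in("blank","jig"):
        r=finder.trace(q,n)
        want=(246,197) if n=="scene" else (321,223)
        r=[x for x in r if q=="jig" or abs(x["rect"][0]+x["rect"][2]/2-want[0])<15]
        if r: M[q,n]=r[0]["pixels"]; print(q,n,r[0]["rect"],r[0]["score"])
        else: print("none",q,n)
def res(v,q,z,L):
    out=[]
    for (k,n),m in M.items():
        if k!=q: continue
        h=hull(F[n],box_pts(L,[v[0],v[1],z],v[2])).reshape(-1,1,2)
        c=max(cv2.findContours(cv2.convexHull(np.argwhere(m)[:,::-1].astype(np.int32))is not None and m.astype(np.uint8),0,1)[0],key=cv2.contourArea)
        c=cv2.convexHull(c)
        e=np.vstack([np.linspace(c[i,0],c[(i+1)%len(c),0],12) for i in range(len(c))])
        s=h.copy()
        out.append([cv2.pointPolygonTest(s,(float(x),float(y)),True) for x,y in e][:]) 
    return np.concatenate(out)
f=F["top"]
a=ray(f,(275,245),18);b=ray(f,(322,230),60)
pj=least_squares(res,[a[0],a[1],.38],args=("jig",0,J),loss="soft_l1",diff_step=1e-4)
print("jig",pj.x,pj.cost,np.abs(pj.fun).mean())
best=min((least_squares(res,[b[0],b[1],y],args=("blank",18,B),loss="soft_l1",diff_step=1e-4) for y in (-1.5,-1.2,-.9)),key=lambda r:r.cost)
print("blank",best.x,best.cost,np.abs(best.fun).mean(), "rel yaw",best.x[2]-pj.x[2]+np.pi/2)
y=pj.x[2];R=np.array([[np.cos(y),-np.sin(y)],[np.sin(y),np.cos(y)]])
print("blank in jig",R.T@(best.x[:2]-pj.x[:2]))
for n,z in(("top",(130,120,280,240)),("scene",(150,110,280,200))):
    im=F[n]["color"][:,:,::-1].copy();S=3
    x,y0,w,h=z;im=cv2.resize(im[y0:y0+h,x:x+w],None,fx=2.4,fy=2.4,interpolation=cv2.INTER_CUBIC)
    for P,col in((box_pts(J,[*pj.x[:2],0],pj.x[2]),(255,0,0)),(box_pts(B,[*best.x[:2],18],best.x[2]),(0,255,0))):
        for i,j in itertools.combinations(range(len(P)),2):
            if i//8!=j//8 or bin((i%8)^(j%8)).count("1")!=1: continue
            p,q=[tuple(int(t) for t in (proj(F[n],P[k])-(x,y0)+.5)*2.4) for k in(i,j)]
            cv2.line(im,p,q,col,1)
    globals()["o"+n]=im
cv2.imwrite("pics/ov.png",cv2.resize(np.vstack([otop[:,:672],oscene[:,:672]]),None,fx=.56,fy=.56)) 
cv2.imwrite("pics/ovt.png",otop)
E
```

```text
blank scene [227.4, 163.0, 35.5, 69.0] 0.94
jig scene [186.5, 140.7, 222.2, 148.0] 0.95
blank top [308.7, 202.3, 28.4, 43.5] 0.75
jig top [179.9, 163.5, 193.1, 164.2] 0.88
jig [5.14676157e+02 5.01855412e+01 3.81023075e-01] 99.65595200814914 0.5838260190440868
blank [535.33335346 -55.75159324  -1.1150435 ] 28.397404206258244 0.2997806710285983 rel yaw 0.0747297528254065
blank in jig [ -20.21912239 -106.02161721]
```

View pics/ov.png

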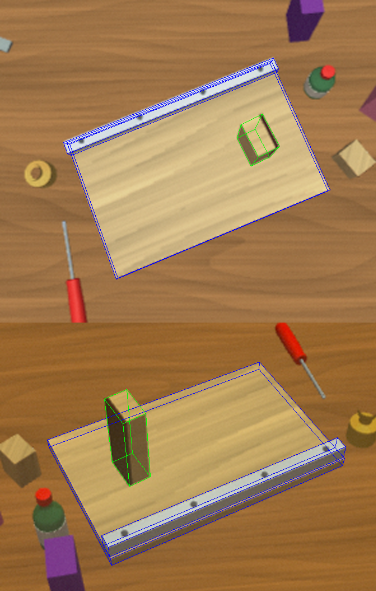

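The overlay fits both views. The jig is at (515,50), yaw 21.8°. The blank is at (535,-56), with its rosewood normal along (0.44,-0.90). I'll move to the -y side with the gripper shut and the tool y parallel to the fence.

>>> apply_moves:
  increments:
    - [-1,0.0155,-0.0312,0.004,0,0,-6.6]
    - [-1,0.0155,-0.0312,0.004,0,0,-6.6]
    - [-1,0.0155,-0.0312,0.004,0,0,-6.6]
    - [-1,0.0155,-0.0312,0.004,0,0,-6.6]
    - [-1,0.0155,-0.0312,0.004,0,0,-6.6]

```text
time_s: 1.42
ee_pos: [329.9, 359.4, 248.2]
ee_rot: [180.0, 0.0, 120.7]
force: [-0.0, -0.3, 0.7]
gripper_width: 60.6
gripper_force: 0.0
```

>>> apply_moves:
  increments:
    - [-1,0.0155,-0.0312,0,0,0,-6.6]
    - [-1,0.0155,-0.0312,0,0,0,-6.6]
    - [-1,0.0155,-0.0312,0,0,0,-6.6]
    - [-1,0.0155,-0.0312,0,0,0,-6.6]
    - [-1,0.0155,-0.0312,0,0,0,-6.6]

```text
time_s: 1.83
ee_pos: [407.5, 203.2, 248.2]
ee_rot: [180.0, -0.0, 87.7]
force: [-0.9, 0.4, 0.5]
gripper_width: 27.4
gripper_force: 0.0
```

>>> apply_moves:
  increments:
    - [-1,0.0155,-0.0312,0,0,0,-6.6]
    - [-1,0.0155,-0.0312,0,0,0,-6.6]
    - [-1,0.0155,-0.0312,0,0,0,-6.6]
    - [-1,0.0155,-0.0312,0,0,0,-6.6]
    - [-1,0.0155,-0.0312,0,0,0,-6.6]

```text
time_s: 2.25
ee_pos: [485.1, 47.1, 248.2]
ee_rot: [180.0, -0.0, 54.7]
force: [0.2, -0.0, 0.4]
gripper_width: 0.6
gripper_force: 0.0
```

>>> apply_moves:
  increments:
    - [-1,0.0155,-0.0312,0,0,0,-6.6]
    - [-1,0.0155,-0.0312,0,0,0,-6.6]
    - [-1,0.0155,-0.0312,0,0,0,-6.6]
    - [-1,0.0155,-0.0312,0,0,0,-6.6]
    - [-1,0.0155,-0.0312,0,0,0,-6.6]

```text
time_s: 2.67
ee_pos: [562.6, -108.9, 248.1]
ee_rot: [180.0, -0.0, 21.7]
force: [0.4, -0.9, 0.5]
gripper_width: 0.5
gripper_force: 0.0
```

>>> apply_moves:
  increments:
    - [-1,0,0,-0.03,0,0,0]
    - [-1,0,0,-0.03,0,0,0]
    - [-1,0,0,-0.03,0,0,0]
    - [-1,0,0,-0.012,0,0,0]

```text
time_s: 3.0
ee_pos: [559.7, -107.1, 141.9]
ee_rot: [-179.8, 0.3, 22.0]
force: [0.1, 0.1, 0.2]
gripper_width: 0.5
gripper_force: 0.0
```

>>> apply_moves:
  increments:
    - [-1,-0.0022,0.0045,0,0,0,0]
    - [-1,-0.0022,0.0045,0,0,0,0]
    - [-1,-0.0022,0.0045,0,0,0,0]
    - [-1,-0.0022,0.0045,0,0,0,0]
    - [-1,-0.0022,0.0045,0,0,0,0]

```text
time_s: 3.42
ee_pos: [551.6, -84.1, 147.5]
ee_rot: [179.9, -0.1, 22.0]
force: [-1.0, 0.1, 0.5]
gripper_width: 0.6
gripper_force: 0.0
```

>>> apply_moves:
  increments:
    - [-1,-0.0022,0.0045,0,0,0,0]
    - [-1,-0.0022,0.0045,0,0,0,0]
    - [-1,-0.0022,0.0045,0,0,0,0]

```text
time_s: 3.67
ee_pos: [544.4, -70.7, 146.5]
ee_rot: [180.0, -0.0, 22.0]
force: [0.1, -0.1, 0.2]
gripper_width: 0.4
gripper_force: 0.2
```

```bash
python3 - <<'E'
from h import *
f=cams.grab_frame("scene");im=f["color"][110:290,150:430,::-1]
cv2.imwrite("pics/s1.png",cv2.resize(im,None,fx=2,fy=2))
print(status.state()["ee_pos"],status.state()["force"])
E
```

```text
[543.82533478 -69.94142397 146.28640791] [-0.35214703  0.51371005 -0.14803162]
```

View pics/s1.png

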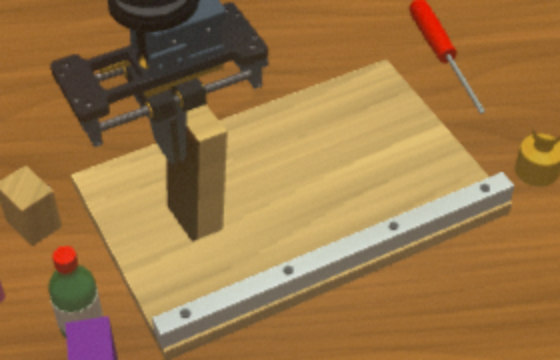

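The finger sits against the rosewood face (crop 175,130), and the blank has started to tilt. I'll keep pushing.

>>> apply_moves:
  increments:
    - [-1,-0.0022,0.0045,0,0,0,0]
    - [-1,-0.0022,0.0045,0,0,0,0]
    - [-1,-0.0022,0.0045,0,0,0,0]
    - [-1,-0.0022,0.0045,0,0,0,0]
    - [-1,-0.0022,0.0045,0,0,0,0]

```text
time_s: 4.13
ee_pos: [533.2, -48.2, 145.9]
ee_rot: [-180.0, 0.0, 22.0]
force: [0.4, 0.0, 0.1]
gripper_width: 0.7
gripper_force: 0.0
```

>>> apply_moves:
  increments:
    - [-1,-0.0022,0.0045,0,0,0,0]
    - [-1,-0.0022,0.0045,0,0,0,0]
    - [-1,0,0,0,0,0,0]
    - [-1,0,0,0,0,0,0]
    - [-1,0,0,0,0,0,0]

```text
time_s: 4.55
ee_pos: [529.2, -39.7, 146.0]
ee_rot: [180.0, -0.0, 22.0]
force: [0.8, -0.4, -0.3]
gripper_width: 0.1
gripper_force: 0.0
```

```bash
python3 - <<'E'
from h import *
f=cams.grab_frame("scene");im=f["color"][110:290,150:430,::-1]
cv2.imwrite("pics/s2.png",cv2.resize(im,None,fx=2,fy=2))
print(status.state()["ee_pos"],status.state()["force"])
E
```

```text
[529.23893723 -39.81388924 145.99837905] [-0.53558079 -0.03030177 -0.69693776]
```

View pics/s2.png

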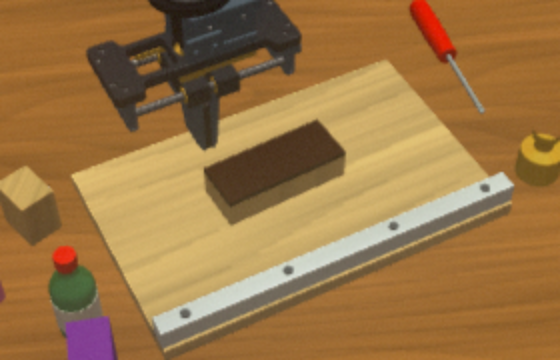

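The blank lies rosewood up, with its dark top spanning crop (205–345, 125–205) and nearly parallel to the fence. Next I'll measure its lying pose.

```bash
cat > meas.py <<'E'
from m import *
L=list(itertools.product((-28,28),(-70,70),(0,36)))
def run(ns):
    F={};M={}
    for n in ns:
        F[n]=cams.grab_frame(n)
        for r in finder.trace("blank",n):
            m=r["pixels"];v,u=np.argwhere(m).mean(0);X=ray(F[n],(u,v),40)
            p=jl(X)
            if abs(p[0])<115 and abs(p[1])<190: M[n]=m;X0=X;print(n,r["score"],p.round());break
    def res(v):
        o=[]
        for n,m in M.items():
            h=hull(F[n],box_pts(L,[v[0],v[1],18],v[2]))
            c=cv2.convexHull(max(cv2.findContours(m.astype(np.uint8),0,1)[0],key=cv2.contourArea))
            e=np.vstack([np.linspace(c[i,0],c[(i+1)%len(c),0],12) for i in range(len(c))])
            o+= [cv2.pointPolygonTest(h,(float(x),float(y)),True) for x,y in e]
        return np.array(o)
    r=least_squares(res,[X0[0],X0[1],.381],loss="soft_l1",diff_step=1e-4)
    print("blank",r.x,"err",np.abs(r.fun).mean(),"relyaw deg",np.degrees(r.x[2]-.381),"in jig",jl(r.x))
c,s=np.cos(.381),np.sin(.381);Rj=np.array([[c,-s],[s,c]])
def jl(X): return Rj.T@(np.array(X[:2])-[514.7,50.2])
def jw(p): return Rj@np.array(p)+[514.7,50.2]
E
python3 - <<'E'
from meas import *
run(["scene","top"]);run(["scene"])
p=jl(status.state()["ee_pos"]);print("tcp jig",p, "jx,jy dirs",Rj[:,0],Rj[:,1])
E
```

```text
scene 0.67 [-23. -11.]
top 0.6 [-29.  21.]
blank [4.93507471e+02 3.27657318e+01 4.31933145e-01] err 1.0016313807762138 relyaw deg 2.9182542461222476 in jig [-26.15579583  -8.3036939 ]
scene 0.65 [-22. -11.]
blank [4.94489021e+02 3.33622483e+01 4.39529792e-01] err 0.4245048119260546 relyaw deg 3.3535100592088942 in jig [-25.02281564  -8.11493994]
tcp jig [-20.09208448 -88.92150523] jx,jy dirs [0.92829325 0.37184895] [-0.37184895  0.92829325]
```

>>> apply_moves:
  increments:
    - [1,-0.025,0.012,0,0,0,0]
    - [1,-0.025,0.012,0,0,0,0]
    - [1,-0.025,0.012,0,0,0,0]
    - [1,-0.025,0.012,0,0,0,0]
    - [1,0,0,0,0,0,0]

```text
time_s: 5.32
ee_pos: [423.7, 9.6, 145.4]
ee_rot: [-179.8, 0.3, 22.1]
force: [-1.4, 0.0, -0.1]
gripper_width: 30.8
gripper_force: 0.0
```

>>> apply_moves:
  increments:
    - [1,0,0,-0.02,0,0,0]
    - [1,0,0,-0.02,0,0,0]
    - [1,0,0,-0.02,0,0,0]
    - [1,0,0,-0.02,0,0,0]
    - [1,0,0,-0.01,0,0,0]

```text
time_s: 5.73
ee_pos: [428.5, 8.2, 54.2]
ee_rot: [-180.0, 0.1, 22.0]
force: [-0.4, 1.0, 0.2]
gripper_width: 64.3
gripper_force: 0.0
```

>>> apply_moves:
  increments:
    - [1,0,0,-0.008,0,0,0]
    - [1,0,0,-0.006,0,0,0]
    - [1,0,0,0,0,0,0]
    - [1,0,0,0,0,0,0]

```text
time_s: 6.07
ee_pos: [429.5, 8.3, 42.1]
ee_rot: [180.0, -0.0, 22.0]
force: [0.9, -0.1, 0.2]
gripper_width: 89.9
gripper_force: 0.0
```

```bash
python3 - <<'E'
from meas import *
st=status.state();print(st["ee_pos"],jl(st["ee_pos"]),st["force"],st["gripper_width"])
f=cams.grab_frame("scene");im=f["color"][110:290,150:430,::-1]
cv2.imwrite("pics/s3.png",cv2.resize(im,None,fx=2,fy=2))
E
```

```text
[429.52253214   8.25025055  42.14329995] [-94.66863876  -7.26851743] [ 0.85046441 -0.05147674  0.23150007] 89.91989808621477
```

View pics/s3.png

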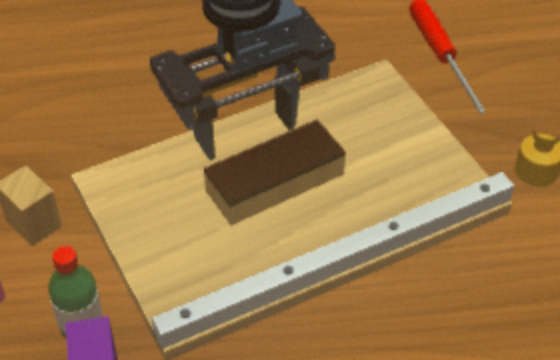

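The open fork stands behind the blank's long side (fingers at crop (210,150) and (290,120)), low and centred. Now I'll push toward the fence.

>>> apply_moves:
  increments:
    - [1,0.0074,0.003,0,0,0,0]
    - [1,0.0074,0.003,0,0,0,0]
    - [1,0.0074,0.003,0,0,0,0]
    - [1,0.0056,0.0022,0,0,0,0]
    - [1,0.0056,0.0022,0,0,0,0]

```text
time_s: 6.53
ee_pos: [462.8, 22.0, 42.0]
ee_rot: [-180.0, 0.1, 22.0]
force: [-2.9, -0.9, 2.2]
gripper_width: 91.0
gripper_force: 1.2
```

>>> apply_moves:
  increments:
    - [1,0.0056,0.0022,0,0,0,0]
    - [1,0.0056,0.0022,0,0,0,0]
    - [1,0.0056,0.0022,0,0,0,0]
    - [1,0.0056,0.0022,0,0,0,0]
    - [1,0.0056,0.0022,0,0,0,0]

```text
time_s: 6.95
ee_pos: [491.1, 33.0, 41.9]
ee_rot: [180.0, -0.0, 22.0]
force: [-1.0, -0.3, 0.1]
gripper_width: 91.4
gripper_force: 0.7
```

>>> apply_moves:
  increments:
    - [1,0.0056,0.0022,0,0,0,0]
    - [1,0.0056,0.0022,0,0,0,0]
    - [1,0.0056,0.0022,0,0,0,0]
    - [1,0.0056,0.0022,0,0,0,0]
    - [1,0,0,0,0,0,0]

```text
time_s: 7.37
ee_pos: [514.8, 42.0, 42.1]
ee_rot: [180.0, -0.1, 22.0]
force: [0.3, -0.6, -0.6]
gripper_width: 91.1
gripper_force: 0.0
```

```bash
python3 - <<'E'
from meas import *
st=status.state();print(st["ee_pos"],jl(st["ee_pos"]),st["force"])
run(["scene"])
E
```

```text
[514.75129308  41.99717136  42.09697261] [-3.00259818 -7.63370374] [ 0.27132166 -0.62859913 -0.59730661]
scene 0.7 [ 45. -12.]
blank [5.57309068e+02 5.65599658e+01 3.90329910e-01] err 0.24763064172502988 relyaw deg 0.5345644582394924 in jig [41.91865695 -9.94022384]
```

>>> apply_moves:
  increments:
    - [1,0.0037,0.0015,0,0,0,0]
    - [1,0.0037,0.0015,0,0,0,0]
    - [1,0.0037,0.0015,0,0,0,0]
    - [1,0.0037,0.0015,0,0,0,0]

```text
time_s: 7.8
ee_pos: [527.8, 47.6, 41.9]
ee_rot: [-180.0, 0.0, 22.0]
force: [-1.3, -0.5, -0.8]
gripper_width: 91.4
gripper_force: 0.6
```

>>> apply_moves:
  increments:
    - [1,0.0018,0.0007,0,0,0,0]
    - [1,0.0018,0.0007,0,0,0,0]

```text
time_s: 7.97
ee_pos: [531.3, 48.9, 42.0]
ee_rot: [180.0, 0.0, 22.0]
force: [-1.5, -1.4, 1.0]
gripper_width: 91.3
gripper_force: 1.1
```

>>> apply_moves:
  increments:
    - [1,0.0009,0.0004,0,0,0,0]
    - [1,0.0009,0.0004,0,0,0,0]

```text
time_s: 8.13
ee_pos: [533.0, 49.7, 42.0]
ee_rot: [180.0, 0.0, 22.0]
force: [-2.0, -0.6, 0.7]
gripper_width: 91.3
gripper_force: 1.0
```

Force is still only sliding friction, so I'll continue gently.

>>> apply_moves:
  increments:
    - [1,0.0009,0.0004,0,0,0,0]
    - [1,0.0009,0.0004,0,0,0,0]

```text
time_s: 8.3
ee_pos: [534.1, 50.2, 42.0]
ee_rot: [-180.0, 0.1, 22.0]
force: [-6.1, -3.1, 4.2]
gripper_width: 91.4
gripper_force: 2.9
```

>>> apply_moves:
  increments:
    - [1,0.0009,0.0004,0,0,0,0]
    - [1,0,0,0,0,0,0]

```text
time_s: 8.47
ee_pos: [534.1, 50.3, 41.9]
ee_rot: [-180.0, 0.2, 22.0]
force: [-5.2, -2.6, 4.1]
gripper_width: 91.0
gripper_force: 3.1
```

```bash
python3 - <<'E'
from meas import *
st=status.state();print(st["ee_pos"],jl(st["ee_pos"]),st["force"])
run(["scene"])
E
```

```text
[534.06033988  50.33966051  41.90411273] [18.02400546 -7.06947611] [-5.15777026 -2.60609043  4.11006729]
scene 0.94 [ 57. -10.]
blank [5.72865415e+02 6.43605049e+01 4.52514220e-01] err 1.0118160983004125 relyaw deg 4.097462978789771 in jig [59.26013069 -8.48364711]
```

The force rose and stays up at TCP jig x = 18 mm, exactly where the fence should stop the blank. (The fit is skewed because the fence hides part of the blank.) I'll press a little more, back off and look.

>>> apply_moves:
  increments:
    - [1,0.0009,0.0004,0,0,0,0]
    - [1,0.0009,0.0004,0,0,0,0]
    - [1,0,0,0,0,0,0]
    - [1,0,0,0,0,0,0]

```text
time_s: 8.9
ee_pos: [534.1, 50.5, 41.9]
ee_rot: [-180.0, 0.4, 21.9]
force: [-10.2, -4.8, 7.8]
gripper_width: 91.3
gripper_force: 5.4
```

>>> apply_moves:
  increments:
    - [1,-0.006,-0.0024,0,0,0,0]
    - [1,-0.015,-0.006,0,0,0,0]
    - [1,-0.025,-0.01,0,0,0,0]
    - [1,-0.035,-0.014,0.01,0,0,0]
    - [1,-0.035,-0.014,0.02,0,0,0]

```text
time_s: 9.32
ee_pos: [420.8, 5.5, 70.2]
ee_rot: [-179.9, 0.1, 22.1]
force: [-0.5, -0.8, 0.8]
gripper_width: 91.2
gripper_force: 0.0
```

```bash
python3 - <<'E'
from meas import *
ims=[]
for n,(x,y,w,h) in (("scene",(180,140,230,150)),("top",(170,150,230,150))):
    f=cams.grab_frame(n);S=3.4
    im=cv2.resize(f["color"][y:y+h,x:x+w,::-1],None,fx=S,fy=S,interpolation=cv2.INTER_CUBIC)
    P=[[*jw([62+a,-8+b]),z] for a,b,z in itertools.product((-28,28),(-70,70),(54,))]
    for i,j in((0,1),(0,2),(1,3),(2,3)):
        p,q=[tuple(int(t) for t in (proj(f,P[k])-(x,y)+.5)*S) for k in(i,j)];cv2.line(im,p,q,(0,255,0),1)
    ims.append(im)
cv2.imwrite("pics/f.png",cv2.resize(np.vstack(ims),(450,587)))
E
```

```text
(no output)
```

View pics/f.png

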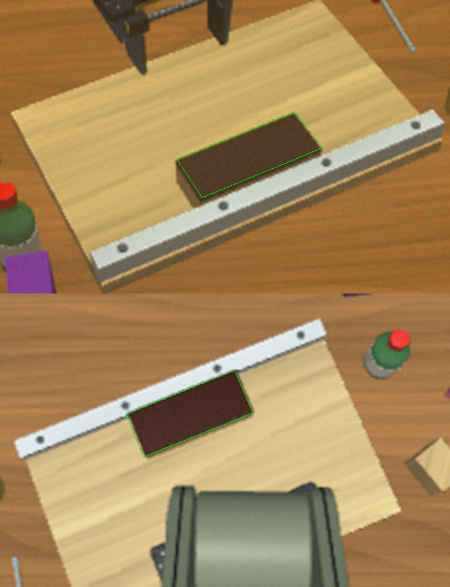

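The predicted flush outline matches the dark face in both views: the blank is against the fence and parallel to it. I'll hand in.

```bash
python3 -c "
from workcell import env
print(env.job_done())"
```

```text
the job is handed in; nothing more can be done
None
```

The blank was tipped over by pushing only, lies rosewood face up and sits flush and parallel against the fence in both camera views; I did not touch the other items, and the job is handed in (no verdict was returned).

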